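Charge the test-cassette magazine

TASK

Load the two loose test cassettes, one on top of the other in either order, into the spring-loaded magazine, top face up and round sample well towards the open mouth: press each down against the spring, slide it in under the two retaining lips and push it on until you feel it bear on the back stop, which is clamped at an unknown place. Go gently, never pushing a cassette against the magazine with 15 N or more; leave both lying flat, against the stop and so flush with each other, held down by the lips, and do not disturb the beaker, marker pen, petri dish and small bottle nearby.

Things in the scene. Friction and masses are not known exactly. Their poses are not given: they have to be found in the camera images.
- magazine: grey plastic spring magazine on a painted light grey foot 142 x 84 mm (x = -72 to +70), fixed to the bench; place and yaw vary. Origin: middle of its width, on the bench. +x is the way cassettes are pushed in (mouth at -x), z up. Tall side walls with flared front edges at x = -1 to +41 mm, 29 mm apart inside; in front of them the bay is open above and at the sides (side walls 48 mm high there)
- magazine_lips (a point): front edge of the two retaining lips, on the middle line, level with their underside: x = +7 mm, 70 mm high in the magazine's axes, which are its axes too. The lips run from here to x = +41, leave a gap of 20 mm between them (y = -10 to +10), are 3 mm thick, and their noses turn up in front of this point, out to x = +2 mm and 75 mm high
- magazine_tongue (a point): top of the tongue of the front wall: 18 mm wide, x = -52.5 to -56 mm, 58 mm high. A cassette goes in flat: with its inner end in front of the lip noses (centre at x = -34 mm or less) press it down until its top is 1 to 3 mm under the lips (centre 63 to 65 mm high; at 62 it strikes this tongue), then slide it along +x. Let go, it is lifted against the lips, centre 66 mm high
- follower (a joint): steel plate that carries the stack, x = -51 to +17 mm, lifted by a spring; value: m pressed down from its start level with the underside of the lips (70 mm high); 0.008 under one cassette, 0.016 under two, stop at 0.036. The spring lifts with 3 N at 0 and 0.15 N more for each mm; damping 30 N per m/s. Sliding a cassette in over it rubs with less than 5 N
- stop_bracket: steel bracket at the rear of the magazine with a black thumb screw (to 74 mm high); origin and axes are the magazine's. Its rod carries the back stop, an upright steel plate 26 mm wide, 22 to 69 mm high, clamped so that its front face stands somewhere from x = +19 to +37 mm. A cassette that bears on it has its centre 35 mm in front of that face. Find it by feel; a push of 5 to 8 N seats a cassette
- cassette_1_center (a point): loose, a white plastic lateral-flow test cassette, a flat box 70 mm long (x), 26 mm wide (y), 8 mm thick (z), 15 to 31 g; round sample well near its -x end, oblong result window in the middle of the top face; this point is its centre, 4 mm above its underside; axes as the cassette's. Held by its long sides with the fingers centred 18 mm from here towards -x, the fingers stay clear of lips and walls all the way home
- cassette_1_well (a point): centre of cassette_1's round sample well, 21.5 mm from its centre towards its -x end, on its top face
- cassette_2_center (a point): the other loose cassette, same as cassette_1; this point is its centre
- cassette_2_well (a point): centre of cassette_2's sample well
- cassette_1: cassette_1 itself; same point as its centre
- cassette_2: cassette_2 itself; same point as its centre
- beaker: glass beaker, 107 mm wide, 120 mm high; bystander. Origin: centre of its underside
- marker: black marker pen lying on the bench, 126 mm long, 14 mm high; bystander. Origin under its middle
- dish: petri dish, 61 mm wide, 15 mm high; bystander. Origin: centre of its underside
- bottle: small white reagent bottle with a blue cap, 42 mm wide, 68 mm high; bystander. Origin: centre of its underside
Not all that is in view belongs to the job. Leave any yellow look-alike of the cassette_2 alone. Leave any turquoise look-alike of the cassette_1 alone.

How it is judged:
By the outcome, as a careful person would: the job done as asked, in the order asked, and still so for the second after the job is handed in, with the robot touching nothing.
It also fails if it takes over 51 s, if anything falls off the work surface, if the arm or the gripper's body presses on something with over 40 N, if the wrist force passes 120 N, or if a joint passes its speed limit or range.

ROBOT

A 6-joint arm with a two-finger parallel gripper is mounted at the origin on a cart in front of the work surface, level with it; the furniture and walls round the work are solid. World frame = base frame: x ahead of the robot, y to its left, z up, the work surface at z = 0. Lengths are in m, angles in rad, forces in N, time in s.
With the tool pointing down it reaches from about 0.325 to 0.775 m from the base axis. Payload 9.3 kg.
Tool frame: the origin (TCP) lies at the centre of the arm's flange, where the gripper is bolted on; the fingertips stand 173 mm ahead of it and the grasp point (between the pads) lies 155 mm ahead of it; x points along the fingers, y is the direction in which the jaws open and shut, and the axes are right-handed (so a half turn about x gives the same grasp; the last joint's range is limited). The gripper opens to 85 mm and grips with 20 to 120 N. Pads are 22 mm wide; open, the fingers measure 114 mm over their backs; the gripper's body (76 mm by 85 mm) begins 54 mm behind the grasp point. The pads swing forward as they close: fully open they stand 13 mm farther back than shut.
Start: joints at [-1.439, 0.259, 0.021, 1.334, 0, 1.418], TCP at [0.155, -0.528, 0.405] pointing down, gripper open.
Joint ranges: [-3.04, 3.04], [-0.91, 1.82], [-1.04, 1.36], [-1.92, 1.95], [-1.52, 1.45], [-3.14, 3.14]. Speed limits (rad/s): [2.22, 2.22, 2.79, 3.14, 3.14, 3.14].

INTERFACE

Orientations are given as [roll, pitch, yaw] about the fixed x, y, z axes, in that order (R = Rz(yaw) Ry(pitch) Rx(roll)).
In Python, from cell import manip, imaging gives the robot as it stands.
- The arm moves only by the shell command python3 -m crank 'ROWS' [FORCE]. ROWS is text: rows parted by semicolons, each of 5 numbers parted by spaces: the closure, from 0 (fully open) to 1 (shut), then the shift along the tool's x, y, z in cm, then the turn about the tool's x in rad. In form: fingers dx dy dz yaw; .... A call has 1 to 10 rows; each row is the pose to reach, as a shift and turn from the pose commanded when the call began, along the tool's axes at that moment; what a row does not reach only later rows make up. A row lasts 1/8 s, in which the tool goes at most 62.5 mm and 10.7 degrees, less where a joint would pass 70% of its speed; a pose out of reach is approached as far as the arm can. A call with a gripper value outside its range is refused whole. The fingers move at their own pace and stop on an object; FORCE is the grip in N (left out, the last holds). Time passes only in rows, so rows that repeat a pose let the fingers close. It gives the time, the measured TCP pose, the force and the opening at its end, in the units of the state.
- manip.observe(): the state, without advancing time (a new reading comes with each control period).
- imaging.snapshot(name): name is "scene" or "top"; returns (picture, depth): 480x640x3 uint8, red, green, blue; 480x640 float32, m along the optical axis (not along the pixel's ray), 0 where there is no reading.
- imaging.get_calibration(name): a dict with "fov_y" (degrees; the focal length in pixels is half the picture's height over the tangent of half this angle, whatever the lens; pixels are square), "cx", "cy" (the principal point, pixels), "rvec" (rotation vector, rad) and "tvec" (3), from world to camera coordinates, as OpenCV has them. Camera axes: x right, y down, z forward; pixel columns grow to the right and rows downward; lengths in m; the calibration is good to about 2 mm. A picture is of the moment at which its call begins. get_calibration takes no time and is no camera call.
- manip.hand_in(): hands the job in, once; it reports no verdict.
The state is a dict: "clock": time; "joint_positions": joint angles; "qvel": joint speeds; "joint_torque": joint torques, N m; "tool_pos": TCP position; "tcp_rot": TCP orientation; "contact_force": force on the tool from outside, world axes, zero at the start; "torque": the same for the moment, N m; "width": finger opening in m.
Only numpy, scipy, OpenCV 4.12 (cv2) and the standard library are available. Lean on these libraries where they do the work, as an engineer would, in place of code of your own. Each camera call takes 0.05 s, during which the arm holds its last target.

## Working session

There is one attempt and no reset: what is moved stays moved. The work goes in short steps, Python scripts to look and compute and a shell command to move; the robot and the scene stay as the last step left them, time stands still between calls to the robot, and variables do not carry over. Pictures are saved under pics/ and viewed, and the job is handed in when it is done.

```bash
ls -la; mkdir -p pics; cat > h.py <<'E'
import numpy as np,cv2
from cell import manip,imaging
def K(n):
    c=imaging.get_calibration(n); f=240/np.tan(np.radians(c['fov_y'])/2)
    R,_=cv2.Rodrigues(np.array(c['rvec'],float)); return f,c['cx'],c['cy'],R,np.array(c['tvec'],float).ravel()
def snap(n,tag):
    p,d=imaging.snapshot(n); np.savez('pics/%s.npz'%tag,p=p,d=d); cv2.imwrite('pics/%s.png'%tag,p[:,:,::-1]); return p,d
def load(tag):
    z=np.load('pics/%s.npz'%tag); return z['p'],z['d']
def ray(n,u,v):
    f,cx,cy,R,t=K(n); d=R.T@np.array([(u-cx)/f,(v-cy)/f,1]); return -R.T@t,d
def onplane(n,u,v,z):
    o,d=ray(n,u,v); return o+d*(z-o[2])/d[2]
def proj(n,P):
    f,cx,cy,R,t=K(n); q=R@np.array(P,float)+t; return q[0]/q[2]*f+cx,q[1]/q[2]*f+cy
def cloud(n,d):
    f,cx,cy,R,t=K(n); v,u=np.mgrid[:480,:640]; P=np.stack([(u-cx)/f*d,(v-cy)/f*d,d],-1)-t
    return P@R
def tri(n1,a,n2,b):
    o1,d1=ray(n1,*a);o2,d2=ray(n2,*b); A=np.stack([d1,-d2],1); s=np.linalg.lstsq(A,o2-o1,rcond=None)[0]
    p=o1+d1*s[0];q=o2+d2*s[1]; return (p+q)/2,np.linalg.norm(p-q)
E
python3 - <<'E'
from h import *
for n in("scene","top"):
    snap(n,n+"0"); f,cx,cy,R,t=K(n); print(n,f,cx,cy,-R.T@t,R[2])
s=manip.observe(); print(s)
E
```

```text
total 12
drwxr-xr-x  3 agent agent 4096 Dec  7 05:10 .
drwxr-xr-x 23 root  root  4096 Dec  7 05:10 ..
drwxr-xr-x  2 agent agent 4096 Dec  7 05:10 pics
scene 603.1054231921569 318.55232947376965 239.19151877106566 [-0.20723765  1.11681975  0.71236665] [ 0.50930788 -0.74602097 -0.42902004]
top 540.8435553532348 319.26941246952435 239.46610098785501 [3.59308343e-01 9.87818411e-04 1.08670988e+00] [ 0.20540358 -0.02145061 -0.97844225]
{'clock': 0.1, 'joint_positions': array([-1.43863066e+00,  2.59103062e-01,  2.08829660e-02,  1.33369799e+00,
        1.84564653e-05,  1.41822234e+00]), 'qvel': array([ 0.00018113, -0.00107367,  0.00185416,  0.00176591, -0.002302  ,
        0.00044491]), 'joint_torque': array([ 4.93286789e-03, -5.56692588e+01,  3.45073378e+01,  1.16533853e-02,
       -1.70941794e-04,  5.88445729e-06]), 'tool_pos': array([ 0.15450517, -0.5278101 ,  0.40416219]), 'tcp_rot': array([-1.73982202,  1.56967442,  1.68651028]), 'contact_force': array([ 0.23429171, -0.39080807, -0.08850814]), 'torque': array([ 0.04125764, -0.02109359, -0.0496866 ]), 'width': 0.08525118287811177}
```

View pics/scene0.png

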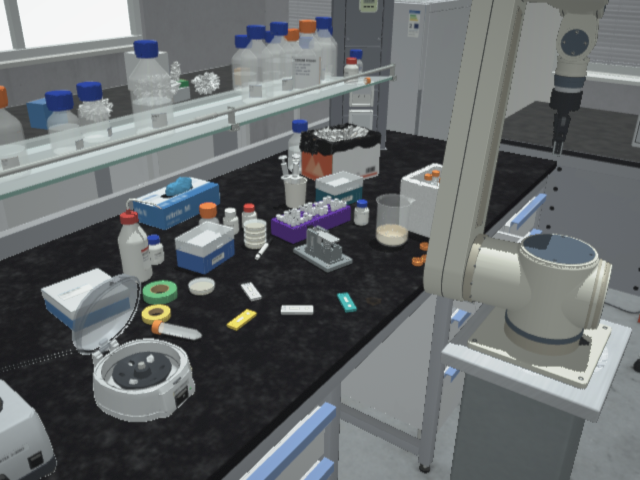

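View pics/top0.png

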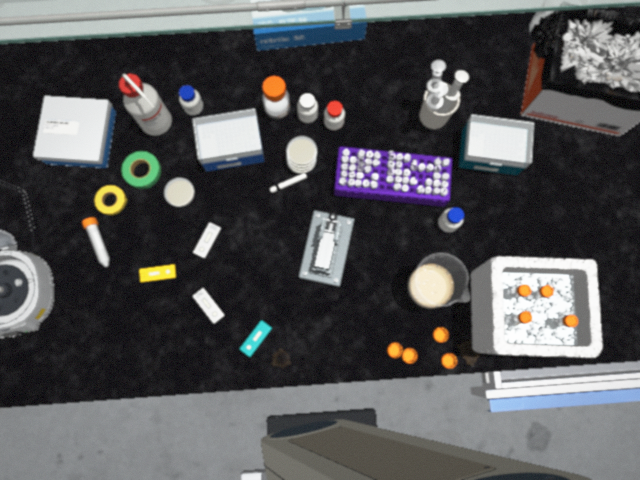

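```bash
python3 - <<'E'
from h import *
p,d=load('top0'); 
a=cv2.resize(p[190:350,140:370],None,fx=3.4,fy=3.4,interpolation=cv2.INTER_CUBIC)
cv2.imwrite('pics/c1.png',a[:,:,::-1])
p,d=load('scene0'); 
a=cv2.resize(p[210:330,210:370],None,fx=5,fy=5,interpolation=cv2.INTER_CUBIC)
cv2.imwrite('pics/c2.png',a[:,:,::-1])
E
```

```text
(no output)
```

View pics/c1.png

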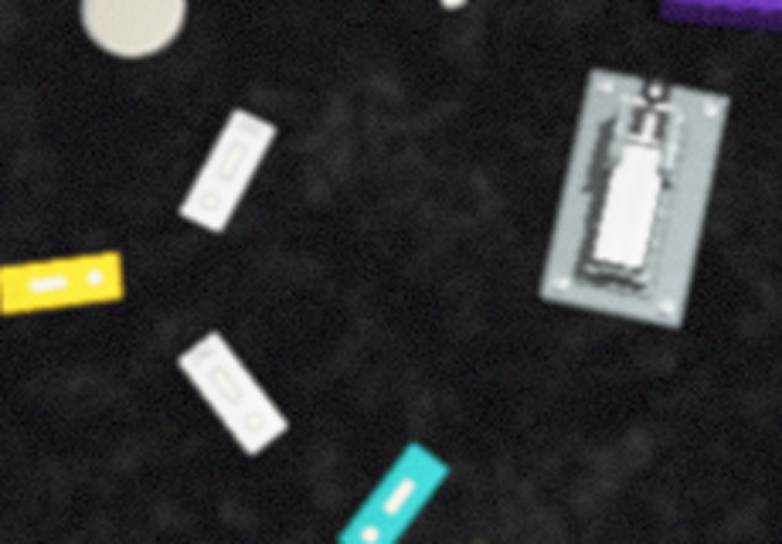

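View pics/c2.png

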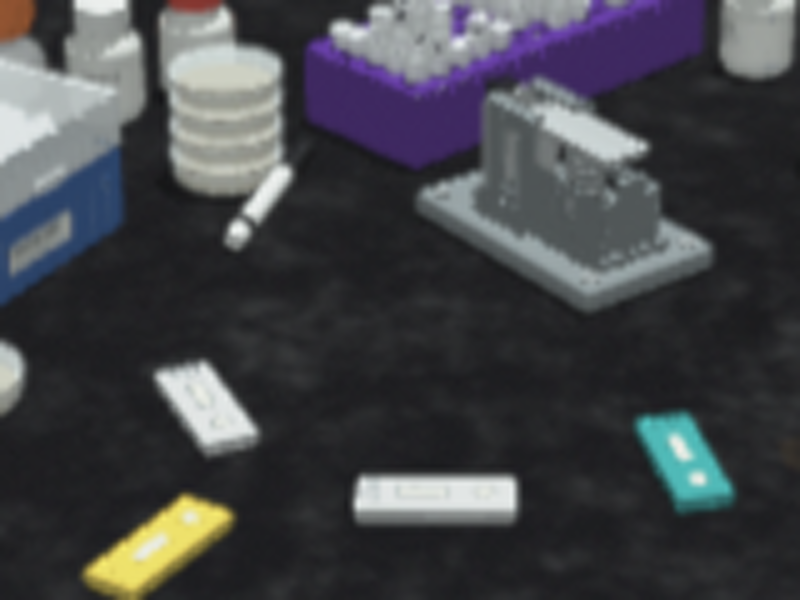

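```bash
cat >> h.py <<'E'
def cassette(tag,n,box,thr=150):
    p,d=load(tag); x0,y0,x1,y1=box
    m=np.zeros(p.shape[:2],np.uint8); s=p[y0:y1,x0:x1].astype(int)
    m[y0:y1,x0:x1]=((s.min(2)>thr)).astype(np.uint8)
    cs,_=cv2.findContours(m,cv2.RETR_EXTERNAL,cv2.CHAIN_APPROX_NONE); c=max(cs,key=cv2.contourArea)
    return c,m
E
python3 - <<'E'
from h import *
p,d=load('top0'); C=cloud('top',d)
for nm,box,well in(('A',(180,210,235,270),(202,249)),('B',(180,280,235,335),(214.7,313.8))):
    c,m=cassette('top0','top',box,120)
    w=np.array([onplane('top',u,v,.008)[:2] for u,v in c[:,0]])
    r=cv2.minAreaRect((w*1000).astype(np.float32)); print(nm,r, 'mask depth z',np.median(C[m>0],0))
    print(' well',onplane('top',*well,.008))
# foot: grey-blue pixels
s=p[200:300,290:365].astype(int); m=np.zeros((480,640),np.uint8)
m[200:300,290:365]=(s.min(2)>70)
m=cv2.morphologyEx(m,cv2.MORPH_CLOSE,np.ones((9,9)))
cs,_=cv2.findContours(m,cv2.RETR_EXTERNAL,cv2.CHAIN_APPROX_NONE); c=max(cs,key=cv2.contourArea)
hs=C[m>0][:,2]; print('foot heights',np.percentile(hs,[5,20,50,80,95]))
for z in (0.008,.01):
    w=np.array([onplane('top',u,v,z)[:2] for u,v in c[:,0]]); print(z,cv2.minAreaRect((w*1000).astype(np.float32)))
a=cv2.resize(p[200:300,290:365],None,fx=8,fy=6,interpolation=cv2.INTER_CUBIC)
a=cv2.resize(p[200:300,290:365],None,fx=6,fy=6,interpolation=cv2.INTER_CUBIC)
cv2.imwrite('pics/c3.png',a[:,:,::-1])
z=C[...,2]*1000
for v in range(205,292,4): print(v,[int(x) for x in z[v,300:356:3]])
E
```

```text
A ((600.9400024414062, 206.18858337402344), (28.95157814025879, 71.22163391113281), 60.07753372192383) mask depth z [0.60070014 0.2068003  0.00643104]
 well [0.58217844 0.2159457  0.008     ]
B ((467.9042053222656, 206.9919891357422), (72.56038665771484, 28.39314842224121), 35.33328628540039) mask depth z [0.46735223 0.20713495 0.00664042]
 well [0.44986713 0.19415427 0.008     ]
foot heights [0.00681341 0.01216458 0.01556395 0.06812771 0.07225713]
0.008 ((568.5750122070312, -35.94280242919922), (87.27003479003906, 145.4830780029297), 73.44034576416016)
0.01 ((568.1870727539062, -35.87432861328125), (87.10823059082031, 145.21331787109375), 73.4403305053711)
205 [1, 0, 0, -1, -1, 0, -1, -1, -2, 0, 0, 3, -4, 0, -1, 0, 0, 0, -2]
209 [-3, -1, -2, 3, 0, -1, -1, 0, 0, 1, 0, 1, 0, -2, 0, 0, -2, -4, 0]
213 [2, 0, 0, -1, 0, 8, 9, 14, 12, 13, 72, 72, 0, 0, -1, -1, -2, -2, 0]
217 [0, 3, 2, 0, -3, 13, 13, 13, 13, 12, 73, 68, 72, 14, 11, 12, 0, 1086, 1]
221 [-2, 0, -3, -2, 14, 14, 10, 9, 74, 60, 67, 66, 69, 68, 12, 14, 12, 10, 1]
225 [-2, 0, 2, 0, 12, 9, 11, 19, 68, 27, 53, 49, 44, 71, 11, 13, 9,
[... 548 characters left out ...]
-2, -2]
257 [5, -2, 11, 14, 13, 43, 66, 68, 69, 69, 70, 50, 12, 11, 10, 13, -2, 0, 0]
261 [0, 12, 17, 13, 10, 47, 71, 68, 67, 68, 20, 17, 11, 8, 10, -2, 1, -2, 1]
265 [-2, 13, 13, 12, 20, 67, 70, 65, 66, 69, 48, 19, 14, 12, 14, 0, -1, 3, 0]
269 [-1, 12, 11, 11, 43, 46, 59, 58, 21, 19, 47, 12, 13, 16, 15, -2, -1, 1, 0]
273 [14, 1086, 17, 9, 19, 21, 19, 21, 29, 38, 24, 13, 13, 14, 16, 0, 0, -2, 3]
277 [7, 11, 12, 11, 11, 12, 14, 11, 12, 16, 21, 14, 9, 13, 0, -3, 0, 0, 0]
281 [0, -1, -2, -1, -1, 0, 10, 13, 12, 15, 13, 8, 15, 15, -1, -1, 0, -1, 0]
285 [0, 0, -1, -2, -1, 0, 2, -2, -2, 1, 1, -1, 10, 12, -1, -1, 0, -1, -4]
289 [0, -2, 2, -5, -3, 0, -2, -1, -1, 0, -1, -3, 0, -2, 1086, 0, -2, -2, -1]
```

View pics/c3.png

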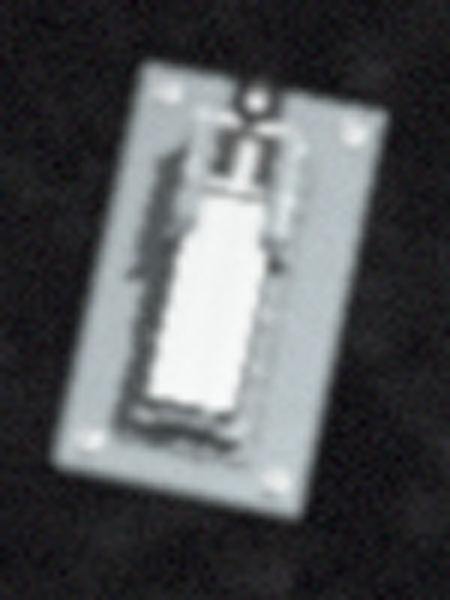

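```bash
python3 - <<'E'
from h import *
p,d=load('top0'); g=p.astype(float)
def edge(n,p0,p1,z,t0=.15,t1=.85,N=40,half=6):
    # subpixel max-gradient along normals to the line p0-p1 (pixels)
    gray=cv2.GaussianBlur(cv2.cvtColor(p,cv2.COLOR_RGB2GRAY).astype(np.float32),(0,0),1.0)
    p0=np.array(p0,float);p1=np.array(p1,float);dr=(p1-p0)/np.linalg.norm(p1-p0);nn=np.array([-dr[1],dr[0]])
    out=[]
    o=np.arange(-half,half+.01,.25)
    for t in np.linspace(t0,t1,N):
        q=p0+(p1-p0)*t+o[:,None]*nn
        v=cv2.remap(gray,q[:,0].astype(np.float32)[None],q[:,1].astype(np.float32)[None],cv2.INTER_CUBIC)[0]
        gr=np.abs(np.gradient(v)); k=gr.argmax(); out.append(q[k])
    w=np.array([onplane(n,*q,z)[:2] for q in out])
    l=cv2.fitLine((w*1000).astype(np.float32),cv2.DIST_HUBER,0,.1,.1).ravel()
    ang=np.degrees(np.arctan2(l[1],l[0])); res=np.abs((w*1000-l[2:])@np.array([-l[1],l[0]]))
    return l,ang,np.median(res)
P=lambda x,y:(290+x/6-.4,200+y/6-.4)
TL,TR,BL,BR=P(140,62),P(387,110),P(55,465),P(300,518)
z=.0125
E={}
for k,a,b in(('L',BL,TL),('R',BR,TR),('F',BL,BR),('B',TL,TR)):
    E[k]=edge('top',a,b,z); print(k,E[k])
def inter(a,b):
    A=np.array([[a[0],-b[0]],[a[1],-b[1]]]); s=np.linalg.solve(A,b[2:]-a[2:]); return a[2:]+s[0]*a[:2]
c={k:inter(E[k[0]][0],E[k[1]][0]) for k in('LF','RF','LB','RB')}
print(c)
f=(c['LF']+c['RF'])/2;b=(c['LB']+c['RB'])/2
u=(b-f)/np.linalg.norm(b-f);print('len',np.linalg.norm(b-f),'wid',np.linalg.norm(c['LF']-c['RF']),np.linalg.norm(c['LB']-c['RB']),'yaw',np.degrees(np.arctan2(u[1],u[0])))
mid=(f+b)/2; print('origin',mid+u*1.0)
# follower edges z=.07
a=edge('top',P(148,400),P(175,250),.07); r=edge('top',P(240,405),P(262,265),.07); print(a,r)
bt=edge('top',P(148,400),P(240,408),.07,half=3); tp=edge('top',P(200,195),P(265,200),.07,half=3)
print('fol corners',inter(a[0],bt[0]),inter(r[0],bt[0]), inter(a[0],tp[0]),inter(r[0],tp[0]))
print('screw top', onplane('top',*P(256,98),.074))
E
```

```text
L (array([ 9.5833290e-01, -2.8565380e-01,  5.7893774e+02,  5.1293106e+00],
      dtype=float32), np.float32(-16.597933), np.float64(0.5349614718685975))
R (array([ 9.6040505e-01, -2.7860749e-01,  5.5406470e+02, -7.5850410e+01],
      dtype=float32), np.float32(-16.177113), np.float64(0.4716431253123573))
F (array([ 2.8466323e-01,  9.5862758e-01,  4.9903320e+02, -1.6492414e+01],
      dtype=float32), np.float32(73.46127), np.float64(0.5158602407533777))
B (array([ 2.7784312e-01,  9.6062648e-01,  6.3748016e+02, -5.0794998e+01],
      dtype=float32), np.float32(73.86848), np.float64(0.5958715321887718))
{'LF': array([511.4291  ,  25.251858], dtype=float32), 'RF': array([487.16946 , -56.444527], dtype=float32), 'LB': array([647.7249  , -15.374336], dtype=float32), 'RB': array([624.3372 , -96.23602], dtype=float32)}
len 142.52133 wid 85.22224 84.17599 yaw -16.387077
origin [568.6245  -35.98288]
(array([ 9.6655244e-01, -2.5646901e-01,  5.4264502e+02, -1.3323929e+01],
      dtype=float32), np.float32(-14.860646), np.float64(0.36680343698051454)) (array([ 9.5858890e-01, -2.8479356e-01,  5.4271631e+02, -4.1947548e+01],
      dtype=float32), np.float32(-16.546509), np.float64(0.4153946985184275))
fol corners [523.40674  -8.21917] [515.62036  -33.897438] [588.1365   -25.394825] [579.52124 -52.88217]
screw top [ 0.61655185 -0.0494874   0.074     ]
```

```bash
cat >> h.py <<'E'
YAW=np.radians(-16.4); O=np.array([.5686,-.0360,0])
def mag(x,y,z):
    c,s=np.cos(YAW),np.sin(YAW); return O+np.array([c*x-s*y,s*x+c*y,z])/1000
E
python3 - <<'E'
from h import *
p,d=load('scene0')
x0,y0,S=210,210,5
a=cv2.resize(p[210:330,210:370],None,fx=5,fy=5,interpolation=cv2.INTER_CUBIC)[:,:,::-1].copy()
def dr(P,col):
    u,v=proj('scene',P); cv2.circle(a,(int((u-x0+.5)*S),int((v-y0+.5)*S)),3,col,-1)
for x in(-72,70):
    for y in(-42,42): dr(mag(x,y,12.5),(0,0,255))
for x,y in((-51,13),(-51,-13),(17,0)): dr(mag(x,y,70),(0,255,0))
for (cx,cy,an) in((600.9,206.2,-29.9),(467.9,207.0,35.3)):
    c,s=np.cos(np.radians(an)),np.sin(np.radians(an))
    for i in(-35,35):
        for j in(-13,13): dr([(cx+c*i-s*j)/1000,(cy+s*i+c*j)/1000,.008],(255,0,0))
cv2.imwrite('pics/c4.png',a)
E
```

```text
(no output)
```

View pics/c4.png

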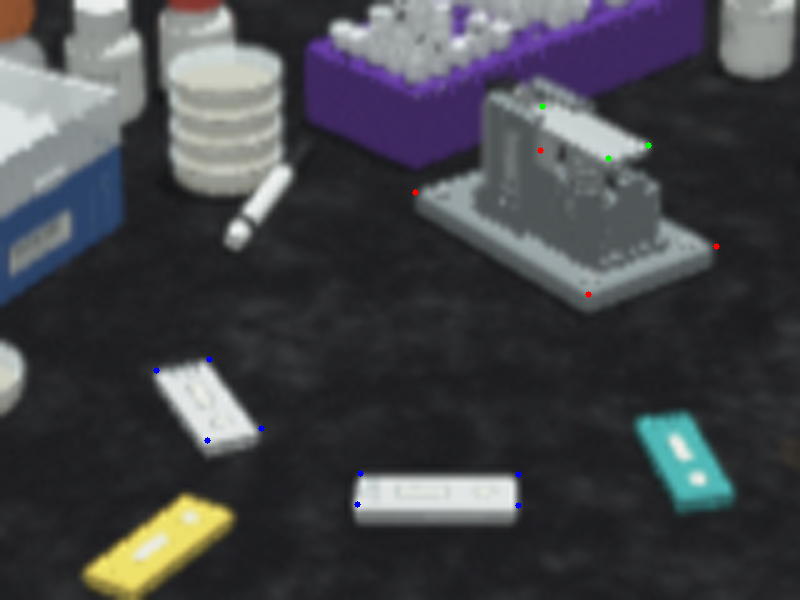

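```bash
cat >> h.py <<'E'
from scipy.spatial.transform import Rotation as Ro
def tool():
    s=manip.observe(); return np.array(s['tool_pos']),Ro.from_euler('xyz',s['tcp_rot']).as_matrix(),s
def rel(target,yjaw_deg):
    """shift (cm, tool axes) and turn to bring TCP to target with tool y at yjaw (mod 180)"""
    p,R,s=tool(); sh=R.T@(np.array(target)-p)*100
    a=np.degrees(np.arctan2(R[1,1],R[0,1])); dt=(yjaw_deg-a+90)%180-90
    return sh, np.radians(-dt), dt,a
E
python3 - <<'E'
from h import *
p,R,s=tool(); print(R.round(4)); print(s['joint_positions'][5], np.degrees(np.arctan2(R[1,1],R[0,1])))
for nm,c,y in(('A',(600.9,206.2),-29.9),('B',(467.9,207.0),35.3)):
    an=np.radians(y); g=np.array(c)-18*np.array([np.cos(an),np.sin(an)]); print(nm,'grasp',g, rel([g[0]/1000,g[1]/1000,.30],y+90))
# triangulated heights: follower front corners + cassette corners (scene px from crop c4)
f=lambda x,y:(210+x/5-.5,210+y/5-.5)
t=lambda x,y:(140+x/3.4-.35,190+y/3.4-.35)
P=lambda x,y:(290+x/6-.4,200+y/6-.4)
for nm,a,b in(('fol front R',P(240,407),f(650,146)),('fol front L',P(148,402),f(610,158)),('foot LF',P(55,465),f(590,296)),
  ('A well end R',t(219,232),f(259,432)),('A well end L',t(180,212),f(209,443)),('B well end', t(288,425),f(517,474)),('B far L',t(180,360),f(358,503)),('B far',t(213,333),f(358,476))):
    print(nm,tri('top',a,'scene',b))
print('stop?',[ (onplane('top',*P(x,y),.069)-O)@np.array([np.cos(YAW),np.sin(YAW),0])*1000 for x,y in((235,180),(235,187),(235,193))])
E
```

```text
[[-1.000e-04  2.809e-01 -9.597e-01]
 [ 1.100e-03 -9.597e-01 -2.809e-01]
 [-1.000e+00 -1.100e-03 -2.000e-04]]
1.4182223366124107 -73.68561429145299
A grasp [585.29585852 215.17277932] (array([ 10.49343044, -59.19385503, -62.21346241]), np.float64(0.8065931924007579), np.float64(-46.21438570854701), np.float64(-73.68561429145299))
B grasp [453.20952338 196.59856276] (array([ 10.49307145, -61.12162834, -49.01491308]), np.float64(-0.33136147989954473), np.float64(18.985614291452976), np.float64(-73.68561429145299))
fol front R (array([ 0.51745032, -0.03725716,  0.06786029]), np.float64(0.00021660436845543282))
fol front L (array([ 0.52113541, -0.00784127,  0.07138198]), np.float64(0.0012532228620208727))
foot LF (array([0.51104263, 0.02372147, 0.01133916]), np.float64(4.71327998262154e-05))
A well end R (array([0.56439348, 0.21288644, 0.00621265]), np.float64(0.0010365951812876092))
A well end L (array([0.5768445 , 0.23487759, 0.00708154]), np.float64(0.001412424846191594))
B well end (array([0.44734772, 0.17549025, 0.00763981]), np.float64(0.0009960782434627479))
B far L (array([0.48913505, 0.23694445, 0.00845099]), np.float64(0.0003510905992739654))
B far (array([0.50399002, 0.21764844, 0.00715001]), np.float64(0.0006588703544204204))
stop? [np.float64(23.020380326510704), np.float64(20.762584661212838), np.float64(18.82897173859385)]
```

```bash
python3 -m crank '0.4 4 -59.2 -62.2 -2.335;0.4 4 -59.2 -62.2 -2.335;0.4 4 -59.2 -62.2 -2.335;0.4 4 -59.2 -62.2 -2.335;0.4 4 -59.2 -62.2 -2.335;0.4 4 -59.2 -62.2 -2.335;0.4 4 -59.2 -62.2 -2.335;0.4 4 -59.2 -62.2 -2.335;0.4 4 -59.2 -62.2 -2.335;0.4 4 -59.2 -62.2 -2.335' 60; python3 - <<'E'
from h import *
p,R,s=tool(); print(s['joint_positions'],s['contact_force'],s['width'])
print(rel([.5853,.2152,.26],60.1))
E
```

```text
clock: 1.35
tool_pos: [0.4682, 0.0144, 0.3755]
tcp_rot: [0.17, 1.571, -0.805]
contact_force: [1.5, -1.1, 0.4]
width: 0.0516
[-1.48566977e-01  1.31192374e-01 -2.17885131e-01  1.22154103e+00
 -1.37069768e-04  8.26862423e-01] [ 1.45460972 -1.12152326  0.41998389] 0.05158390006655241
(array([ 11.54458221,  20.9528161 , -10.0581187 ]), np.float64(-0.45357596179977977), np.float64(25.98798829971443), np.float64(34.11201170028558))
```

```bash
python3 -m crank '0.4 8 21 -10 -0.45;0.4 8 21 -10 -0.45;0.4 8 21 -10 -0.45;0.4 8 21 -10 -0.45;0.4 8 21 -10 -0.45;0.4 8 21 -10 -0.45;0.4 8 21 -10 -0.45'; python3 - <<'E'
from h import *
p,R,s=tool(); print(R.round(4),p,s['contact_force'],s['width'])
print(rel([.5853,.2152,.20],60.1))
p,d=snap('top','top1')
snap('scene','scene1')
a=cv2.resize(p[150:330,140:400],None,fx=3,fy=3,interpolation=cv2.INTER_CUBIC)
cv2.imwrite('pics/c5.png',a[:,:,::-1])
E
```

```text
clock: 2.22
tool_pos: [0.5864, 0.2112, 0.2964]
tcp_rot: [0.522, 1.57, -0.011]
contact_force: [0.2, -0.9, 0.1]
width: 0.0513
[[ 7.000e-04  5.080e-01  8.614e-01]
 [-0.000e+00  8.614e-01 -5.080e-01]
 [-1.000e+00  4.000e-04  6.000e-04]] [0.58636668 0.21115409 0.29636695] [ 0.2265345  -0.88511006  0.14860913] 0.05128384983174603
(array([ 9.63661222,  0.29084617, -0.30342962]), np.float64(-0.011004315683438839), np.float64(0.6305008450906655), np.float64(59.46949915490934))
```

View pics/c5.png

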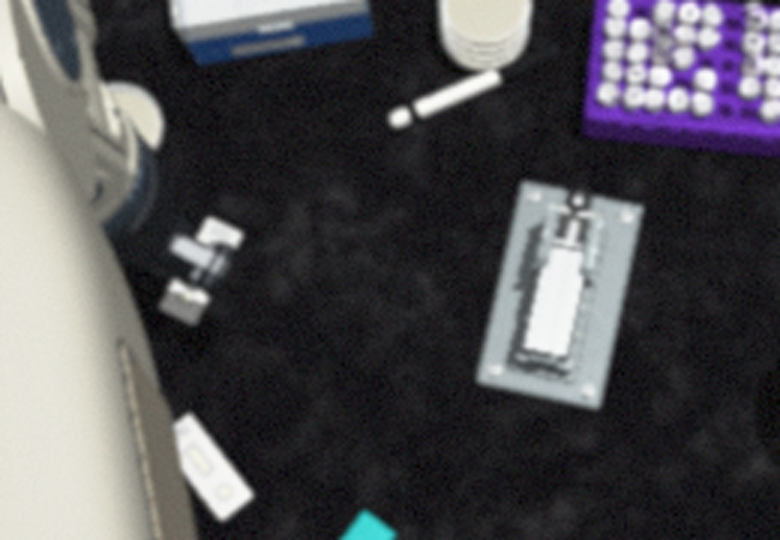

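View pics/scene1.png

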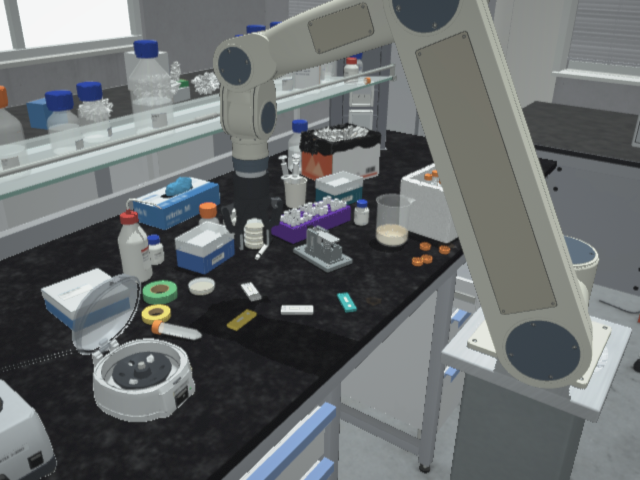

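```bash
python3 -m crank '0.4 4 .29 -.3 -.011;0.4 8 .29 -.3 -.011;0.4 10 .29 -.3 -.011;0.4 10 .29 -.3 -.011;0.4 10 .29 -.3 -.011'; python3 - <<'E'
from h import *
p,R,s=tool(); print(p,s['contact_force'],s['width'])
print(rel([.5853,.2152,.177],60.1))
p,d=snap('scene','scene2')
a=cv2.resize(p[230:330,190:310],None,fx=6,fy=6,interpolation=cv2.INTER_CUBIC)
cv2.imwrite('pics/c6.png',a[:,:,::-1])
E
```

```text
clock: 2.95
tool_pos: [0.5859, 0.2158, 0.197]
tcp_rot: [0.739, 1.569, 0.217]
contact_force: [0.3, -0.5, -0.0]
width: 0.0514
[0.58593744 0.21579288 0.19702765] [ 0.31390914 -0.46488352 -0.01455108] 0.05142815418301294
(array([ 2.00262199, -0.08566157, -0.02848843]), np.float64(0.0004512418531296632), np.float64(-0.02585425372399186), np.float64(60.125854253723986))
```

View pics/c6.png

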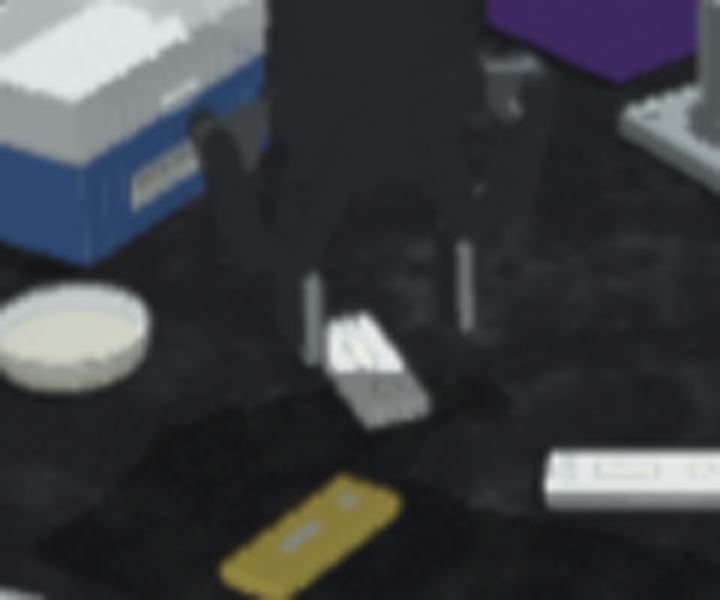

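```bash
python3 -m crank '0.4 1 -.09 -.03 0;0.4 2.15 -.09 -.03 0;0.4 2.15 -.09 -.03 0;1 2.15 -.09 -.03 0;1 2.15 -.09 -.03 0;1 2.15 -.09 -.03 0;1 2.15 -.09 -.03 0;1 2.15 -.09 -.03 0' 60; python3 - <<'E'
from h import *
p,R,s=tool(); print(p,s['contact_force'],s['torque'],s['width'],R.round(4))
p,d=snap('scene','scene3')
a=cv2.resize(p[230:330,190:310],None,fx=6,fy=6,interpolation=cv2.INTER_CUBIC)
cv2.imwrite('pics/c7.png',a[:,:,::-1])
E
```

```text
clock: 4.0
tool_pos: [0.585, 0.2156, 0.1745]
tcp_rot: [0.819, 1.57, 0.298]
contact_force: [0.3, -0.4, 5.7]
width: 0.0242
[0.58502839 0.21556137 0.17454757] [ 0.31345589 -0.44152688  5.67609342] [ 0.07234247  0.05217895 -0.01696215] 0.02418693574828138 [[ 9.000e-04  4.976e-01  8.674e-01]
 [ 3.000e-04  8.674e-01 -4.976e-01]
 [-1.000e+00  7.000e-04  6.000e-04]]
```

View pics/c7.png

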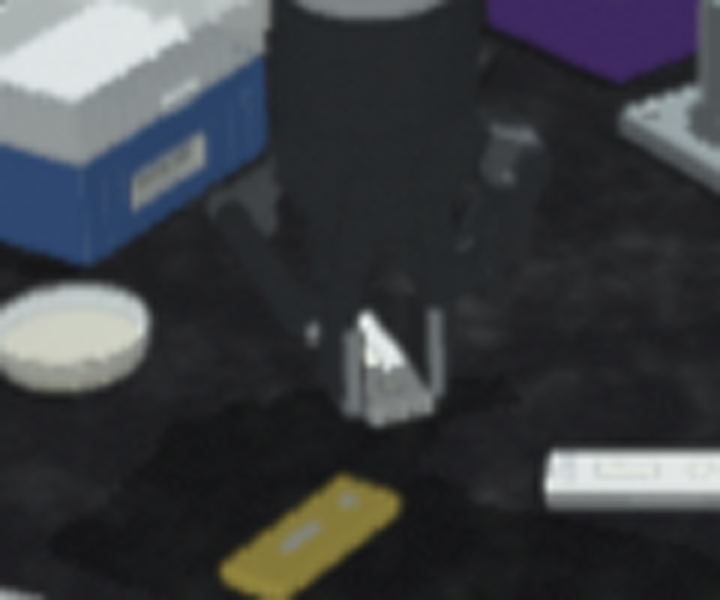

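```bash
python3 -m crank '1 -1 0 0 0;1 -5 0 0 0;1 -10 0 0 0;1 -10 0 0 0;1 -10 0 0 0;1 -10 0 0 0'; python3 - <<'E'
from h import *
p,R,s=tool(); print(p,s['contact_force'],s['torque'],s['width'],R.round(4))
t=mag(-56,0,0); t[2]=.275; print(rel(t,73.6))
p,d=snap('scene','scene4')
a=cv2.resize(p[180:300,180:320],None,fx=5,fy=5,interpolation=cv2.INTER_CUBIC)
cv2.imwrite('pics/c8.png',a[:,:,::-1])
E
```

```text
clock: 4.8
tool_pos: [0.5845, 0.2154, 0.2728]
tcp_rot: [-2.4, 1.568, -2.921]
contact_force: [0.2, 0.3, 0.1]
width: 0.0241
[0.5844929  0.21540184 0.27278536] [0.21687555 0.27247814 0.10782075] [0.00462039 0.01319909 0.00411607] 0.024116696843696675 [[-2.400e-03  4.976e-01  8.674e-01]
 [-5.000e-04  8.674e-01 -4.976e-01]
 [-1.000e+00 -1.600e-03 -1.800e-03]]
(array([ -0.19264561, -23.89966163,   5.68416681]), np.float64(-0.2345920203151142), np.float64(13.441132671503311), np.float64(60.158867328496676))
```

View pics/c8.png

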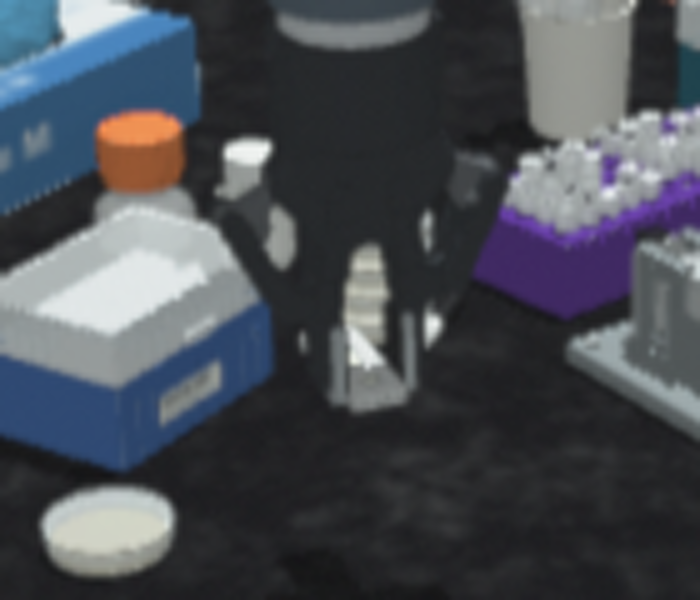

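```bash
python3 -m crank '1 -.2 -23.9 5.68 -.2346;1 -.2 -23.9 5.68 -.2346;1 -.2 -23.9 5.68 -.2346;1 -.2 -23.9 5.68 -.2346;1 -.2 -23.9 5.68 -.2346;1 -.2 -23.9 5.68 -.2346;1 -.2 -23.9 5.68 -.2346;1 -.2 -23.9 5.68 -.2346'; python3 - <<'E'
from h import *
p,R,s=tool(); print(p,s['contact_force'],s['torque'],s['width'],R.round(4))
t=mag(-56,0,0); t[2]=.2505; print(rel(t,73.6))
p,d=snap('scene','scene5')
a=cv2.resize(p[180:300,250:400],None,fx=5,fy=5,interpolation=cv2.INTER_CUBIC)
cv2.imwrite('pics/c9.png',a[:,:,::-1])
p,d=snap('top','top5')
a=cv2.resize(p[190:310,270:380],None,fx=5,fy=5,interpolation=cv2.INTER_CUBIC)
cv2.imwrite('pics/c10.png',a[:,:,::-1])
E
```

```text
clock: 5.85
tool_pos: [0.5155, -0.019, 0.2759]
tcp_rot: [3.058, 1.57, 2.774]
contact_force: [-0.0, -0.4, -0.6]
width: 0.0243
[ 0.51545527 -0.01896356  0.27587418] [-0.01265423 -0.4190828  -0.57058275] [0.02216352 0.02011232 0.00143955] 0.02426853736316104 [[-3.000e-04  2.804e-01  9.599e-01]
 [ 1.000e-04  9.599e-01 -2.804e-01]
 [-1.000e+00  0.000e+00 -3.000e-04]]
(array([ 2.53742085, -0.13386605, -0.0201233 ]), np.float64(0.001978902441665339), np.float64(-0.11338275797555752), np.float64(73.71338275797555))
```

View pics/c9.png

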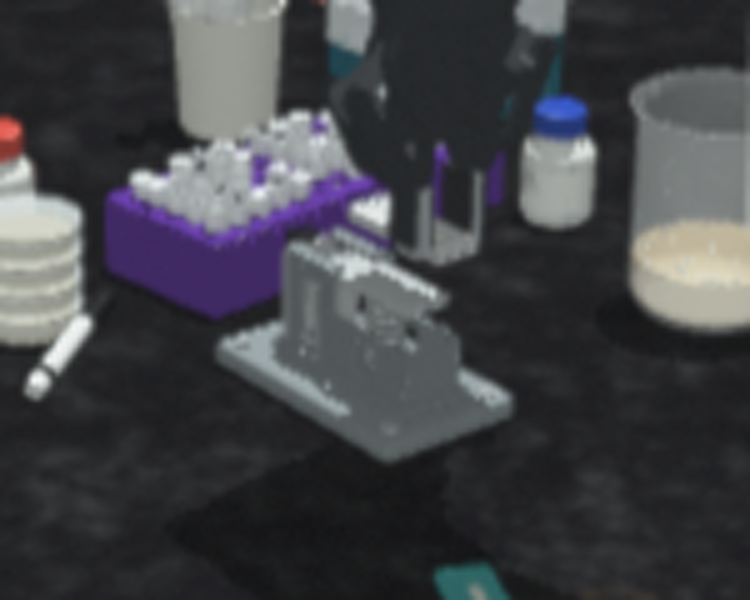

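View pics/c10.png

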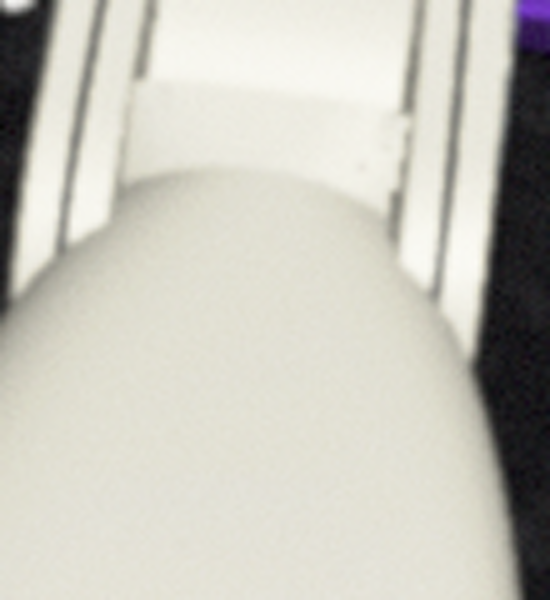

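```bash
cat >> h.py <<'E'
def overlay(tag,n,box,S,out,zg=.1745,off=18.0,z0=0):
    p,d=load(tag); x0,y0,x1,y1=box
    a=cv2.resize(p[y0:y1,x0:x1],None,fx=S,fy=S,interpolation=cv2.INTER_CUBIC)[:,:,::-1].copy()
    def dr(P,col):
        u,v=proj(n,P); cv2.circle(a,(int((u-x0+.5)*S),int((v-y0+.5)*S)),2,col,-1)
    pp,R,s=tool(); y=R[:,1]; x=np.array([y[1],-y[0],0])
    c=np.array([pp[0],pp[1],pp[2]-zg+z0])+x*off/1000
    for i in(-35,35):
        for j in(-13,13):
            for k in(0,8): dr(c+x*i/1000+y*j/1000+np.array([0,0,k/1000]),(0,255,255) if k else (0,128,255))
    for x_,y_ in((-51,13),(-51,-13)): dr(mag(x_,y_,70),(0,255,0))
    for x_,y_ in((-72,42),(-72,-42),(70,42)): dr(mag(x_,y_,12.5),(0,0,255))
    cv2.imwrite('pics/%s.png'%out,a)
    print('centre in mag', [ (c-O)@np.array([np.cos(YAW),np.sin(YAW),0])*1000,(c-O)@np.array([-np.sin(YAW),np.cos(YAW),0])*1000,c[2]*1000+4])
E
python3 -c "
from h import *
overlay('scene5','scene',(280,190,370,280),8,'c11')"
```

```text
centre in mag [np.float64(-37.830768041656114), np.float64(1.0995175002729138), np.float64(105.45441770897118)]
```

View pics/c11.png

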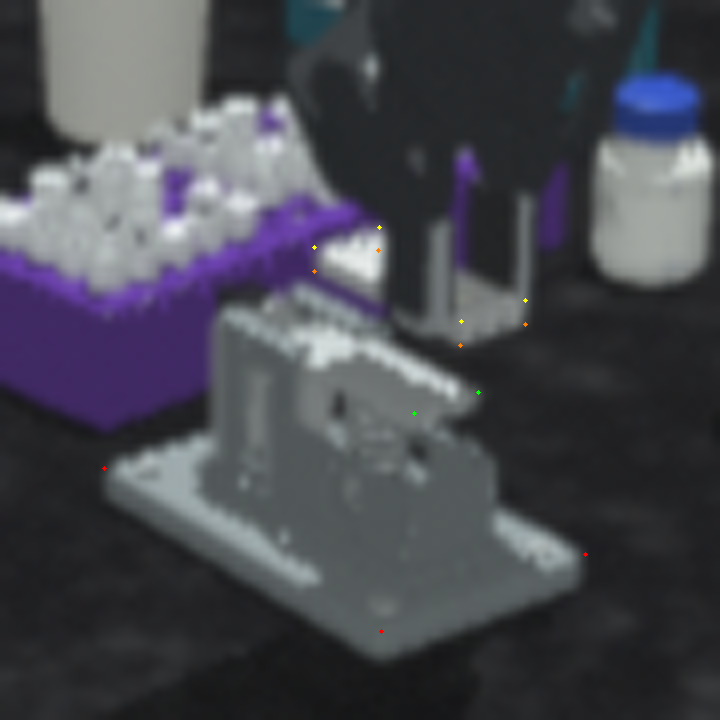

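```bash
python3 -m crank '1 1.2 -.13 -.02 .002;1 2.5 -.13 -.02 .002;1 2.5 -.13 -.02 .002;1 2.5 -.13 -.02 .002'; python3 - <<'E'
from h import *
p,R,s=tool(); print(p,s['contact_force'],s['torque'],s['width'])
t=mag(-56,0,0); t[2]=.2345; print(rel(t,73.6))
E
```

```text
clock: 6.45
tool_pos: [0.5147, -0.0213, 0.251]
tcp_rot: [-3.104, 1.57, 2.891]
contact_force: [-0.4, 0.5, 0.2]
width: 0.0239
[ 0.51465778 -0.02129769  0.25095933] [-0.39185695  0.4701176   0.19208465] [-0.04035338  0.08468955  0.00787361] 0.023949303059912785
(array([ 1.64593547,  0.11260396, -0.00967891]), np.float64(-0.0020714355405554562), np.float64(0.1186845140072279), np.float64(73.48131548599277))
```

```bash
python3 -m crank '1 0 0 0 0;1 0 0 0 0' ; python3 -m crank '1 .3 0 0 0;1 .6 0 0 0;1 .9 0 0 0;1 .9 0 0 0'; python3 - <<'E'
from h import *
p,R,s=tool(); print(p,s['contact_force'],s['torque'],s['width'])
t=mag(-56,0,0); t[2]=.2345; print(rel(t,73.6))
E
```

```text
clock: 6.7
tool_pos: [0.5147, -0.0213, 0.2514]
tcp_rot: [0.106, 1.57, -0.182]
contact_force: [0.2, -0.4, -0.5]
width: 0.0241
clock: 7.2
tool_pos: [0.5146, -0.0213, 0.242]
tcp_rot: [-3.047, 1.571, 2.948]
contact_force: [-0.6, 0.2, 3.3]
width: 0.0239
[ 0.51462781 -0.02125348  0.24199784] [-0.58622552  0.20765829  3.26756708] [ 0.01456479  0.14060343 -0.0462375 ] 0.02390623935756924
(array([ 0.7497836 ,  0.10920054, -0.00614683]), np.float64(-0.0019561980945048633), np.float64(0.11208189470666241), np.float64(73.48791810529333))
```

```bash
python3 -m crank '1 .3 .05 0 0;1 .6 .11 0 0;1 .75 .11 0 0;1 .75 .11 0 0;1 .75 .11 0 0'; python3 - <<'E'
from h import *
p,R,s=tool(); print(p,s['contact_force'],s['torque'],s['width'])
t=mag(-56,0,0); t[2]=.2345; print(rel(t,73.6))
t=mag(-36,0,0); t[2]=.2345; print(rel(t,73.6))
snap('scene','scene6'); overlay('scene6','scene',(280,190,370,280),8,'c12')
E
```

```text
clock: 7.82
tool_pos: [0.5151, -0.0203, 0.2347]
tcp_rot: [-0.139, 1.57, -0.428]
contact_force: [0.6, -1.6, 4.2]
width: 0.024
[ 0.51507814 -0.0202936   0.23471392] [ 0.63114204 -1.61068003  4.23515088] [-0.37010402 -0.08155075 -0.04335213] 0.02398234748251832
(array([ 0.02138234,  0.0043633 , -0.02213469]), np.float64(-0.0020353023084087223), np.float64(0.11661423230505363), np.float64(73.48338576769494))
(array([0.02226591, 0.00843391, 1.97786097]), np.float64(-0.0020353023084087223), np.float64(0.11661423230505363), np.float64(73.48338576769494))
centre in mag [np.float64(-37.781948190805316), np.float64(-0.0864953336193044), np.float64(64.22582139680732)]
```

View pics/c12.png

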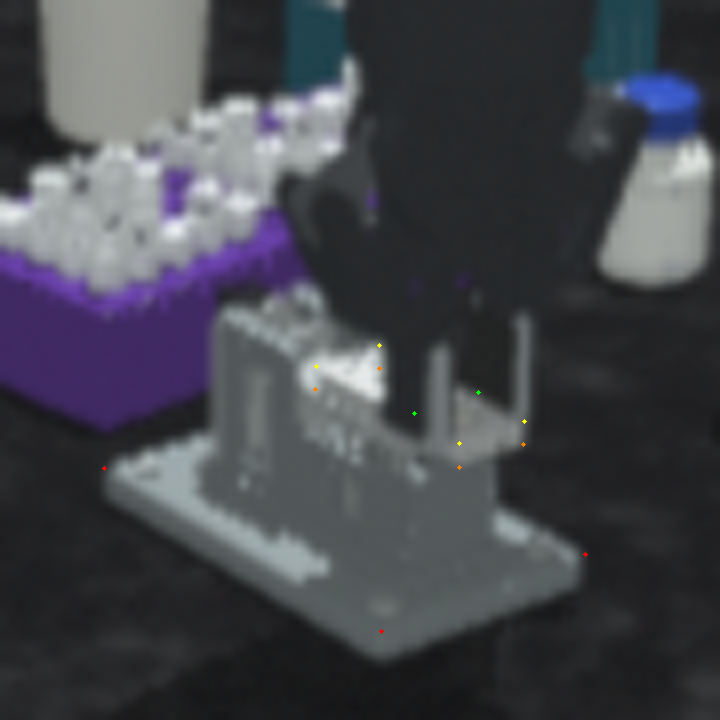

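```bash
cat > st.py <<'E'
from h import *
p,R,s=tool(); u=np.array([np.cos(YAW),np.sin(YAW),0]);v=np.array([-u[1],u[0],0]); F=np.array(s['contact_force'])
q=np.array(p)-O
print('tcp mag x %.1f y %.1f z %.1f  F along %.1f lat %.1f up %.1f  w %.1f jaw %.2f tau'%(q@u*1000,q@v*1000,p[2]*1000,F@u,F@v,F[2],s['width']*1000,np.degrees(np.arctan2(R[1,1],R[0,1]))),np.round(s['torque'],2))
E
python3 -m crank '1 0 0 .2 0;1 0 0 .4 0;1 0 0 .6 0;1 0 0 .6 0'; python3 st.py;  python3 -m crank '1 0 0 .2 0;1 0 0 .4 0;1 0 0 .6 0;1 0 0 .6 0'; python3 st.py
```

```text
clock: 8.38
tool_pos: [0.5209, -0.0219, 0.2345]
tcp_rot: [1.595, 1.571, 1.307]
contact_force: [-1.1, 1.1, 3.5]
width: 0.024
tcp mag x -49.8 y 0.1 z 234.5  F along -1.4 lat 0.7 up 3.5  w 24.0 jaw 73.49 tau [0.19 0.29 0.03]
clock: 8.88
tool_pos: [0.5267, -0.0237, 0.2346]
tcp_rot: [0.018, 1.57, -0.271]
contact_force: [-0.8, 0.6, 4.2]
width: 0.0237
tcp mag x -43.6 y -0.0 z 234.6  F along -0.9 lat 0.4 up 4.2  w 23.7 jaw 73.48 tau [0.14 0.22 0.02]
```

```bash
python3 -m crank '1 0 0 .2 0;1 0 0 .4 0;1 0 0 .6 0;1 0 0 .6 0'; python3 st.py;  python3 -m crank '1 0 0 .1 0;1 0 0 .2 0;1 0 0 .2 0'; python3 st.py
```

```text
clock: 9.38
tool_pos: [0.5325, -0.0254, 0.2346]
tcp_rot: [-0.037, 1.57, -0.325]
contact_force: [-0.6, 0.2, 4.1]
width: 0.024
tcp mag x -37.7 y -0.0 z 234.6  F along -0.7 lat 0.0 up 4.1  w 24.0 jaw 73.49 tau [ 0.13  0.25 -0.01]
clock: 9.75
tool_pos: [0.5342, -0.0259, 0.2346]
tcp_rot: [0.207, 1.571, -0.081]
contact_force: [-1.5, 0.2, 3.8]
width: 0.024
tcp mag x -35.8 y -0.0 z 234.6  F along -1.5 lat -0.2 up 3.8  w 24.0 jaw 73.49 tau [0.12 0.41 0.04]
```

```bash
for i in 1; do python3 -m crank '1 0 0 .05 0;1 0 0 .1 0;1 0 0 .1 0'; done; python3 st.py
```

```text
clock: 10.12
tool_pos: [0.5351, -0.0262, 0.2346]
tcp_rot: [0.205, 1.571, -0.083]
contact_force: [-2.7, 0.8, 3.5]
width: 0.024
tcp mag x -34.9 y -0.1 z 234.6  F along -2.8 lat 0.0 up 3.5  w 24.0 jaw 73.49 tau [ 0.19  0.43 -0.03]
```

```bash
python3 -m crank '1 0 0 .05 0;1 0 0 .05 0'; python3 st.py; python3 -m crank '1 0 0 0 0;1 0 0 0 0'; python3 st.py
```

```text
clock: 10.38
tool_pos: [0.5355, -0.0263, 0.2346]
tcp_rot: [-3.108, 1.57, 2.887]
contact_force: [-3.3, 1.6, 4.6]
width: 0.0237
tcp mag x -34.5 y -0.0 z 234.6  F along -3.7 lat 0.6 up 4.6  w 23.7 jaw 73.49 tau [ 0.16  0.56 -0.01]
clock: 10.62
tool_pos: [0.5354, -0.0263, 0.2346]
tcp_rot: [-3.101, 1.571, 2.894]
contact_force: [-2.7, -0.1, 4.7]
width: 0.0239
tcp mag x -34.6 y -0.0 z 234.6  F along -2.6 lat -0.8 up 4.7  w 23.9 jaw 73.49 tau [ 0.23  0.73 -0.01]
```

```bash
python3 -m crank '1 0 0 .05 0;1 0 0 .05 0'; python3 st.py; python3 -m crank '1 0 0 .05 0;1 0 0 .05 0'; python3 st.py
```

```text
clock: 10.88
tool_pos: [0.5357, -0.0263, 0.2345]
tcp_rot: [-3.118, 1.57, 2.877]
contact_force: [-5.0, 1.8, 4.1]
width: 0.024
tcp mag x -34.3 y -0.0 z 234.5  F along -5.3 lat 0.3 up 4.1  w 24.0 jaw 73.49 tau [ 0.35  1.13 -0.03]
clock: 11.12
tool_pos: [0.5359, -0.0264, 0.2344]
tcp_rot: [-3.127, 1.569, 2.868]
contact_force: [-7.7, 1.9, 5.8]
width: 0.0239
tcp mag x -34.1 y -0.0 z 234.4  F along -7.9 lat -0.4 up 5.8  w 23.9 jaw 73.49 tau [ 0.45  1.41 -0.06]
```

```bash
python3 -m crank '1 -.08 0 0 0;1 -.15 0 0 0;1 -.15 0 0 0'; python3 st.py; python3 -m crank '.5 -.15 0 -.05 0;.5 -.15 0 -.05 0;.5 -.15 0 -.05 0;.5 -.15 0 -.05 0;.5 -2 0 -.05 0;.5 -7 0 -.05 0;.5 -7 0 -.05 0;.5 -7 0 -.05 0'; python3 st.py
python3 - <<'E'
from h import *
snap('scene','scene7'); 
p,d=load('scene7');a=cv2.resize(p[205:285,285:365],None,fx=7,fy=7,interpolation=cv2.INTER_CUBIC)
cv2.imwrite('pics/c13.png',a[:,:,::-1])
E
```

```text
clock: 11.5
tool_pos: [0.5359, -0.0264, 0.2355]
tcp_rot: [3.139, 1.569, 2.851]
contact_force: [-5.7, 2.1, 1.9]
width: 0.0242
tcp mag x -34.1 y -0.0 z 235.5  F along -6.0 lat 0.4 up 1.9  w 24.2 jaw 73.49 tau [ 0.43  1.17 -0.  ]
clock: 12.5
tool_pos: [0.5359, -0.0264, 0.3058]
tcp_rot: [0.222, 1.571, -0.067]
contact_force: [0.6, 0.1, -0.0]
width: 0.0428
tcp mag x -34.1 y -0.1 z 305.8  F along 0.5 lat 0.2 up -0.0  w 42.8 jaw 73.49 tau [ 0.   -0.02 -0.01]
```

View pics/c13.png

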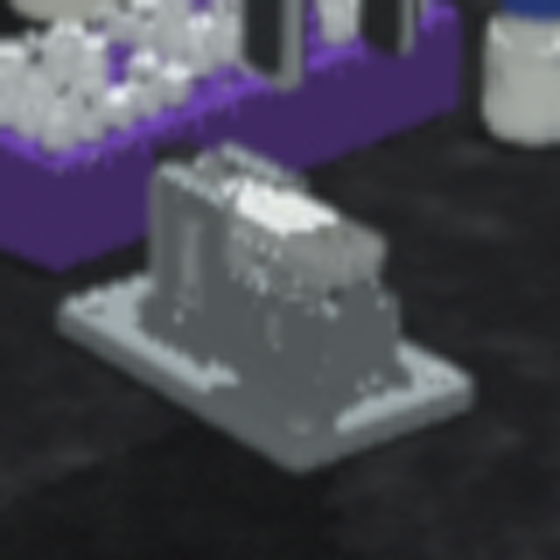

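```bash
python3 - <<'E'
from h import *
print(rel([.4532,.1966,.25],125.3)); print(manip.observe()['joint_positions'])
E
```

```text
(array([  5.54132936,  19.03565563, -14.24890638]), np.float64(-0.9043230976211931), np.float64(51.8138968098915), np.float64(73.48610319010851))
[-2.05754637e-01  2.84730119e-01 -2.01877834e-01  1.08534655e+00
 -1.36933403e-05  8.24673055e-02]
```

```bash
python3 -m crank '.4 0 19.04 -14.25 -.904;.4 0 19.04 -14.25 -.904;.4 0 19.04 -14.25 -.904;.4 0 19.04 -14.25 -.904;.4 5.5 19.04 -14.25 -.904;.4 5.5 19.04 -14.25 -.904;.4 5.5 19.04 -14.25 -.904;.4 5.5 19.04 -14.25 -.904'; python3 - <<'E'
from h import *
print(tool()[0],tool()[2]['contact_force'])
print(rel([.4532,.1966,.20],125.3))
p,d=snap('top','top8')
a=cv2.resize(p[190:350,140:370],None,fx=3.4,fy=3.4,interpolation=cv2.INTER_CUBIC)
cv2.imwrite('pics/c14.png',a[:,:,::-1])
E
```

```text
clock: 13.55
tool_pos: [0.4544, 0.1961, 0.2525]
tcp_rot: [-0.381, 1.569, 0.232]
contact_force: [-0.6, 0.7, -0.6]
width: 0.0509
[0.45436658 0.19611936 0.25246813] [-0.59995189  0.71246795 -0.62780041]
(array([ 5.24659596,  0.11032346, -0.07761108]), np.float64(-0.0034954816595926482), np.float64(0.20027634646004344), np.float64(125.09972365353995))
```

View pics/c14.png

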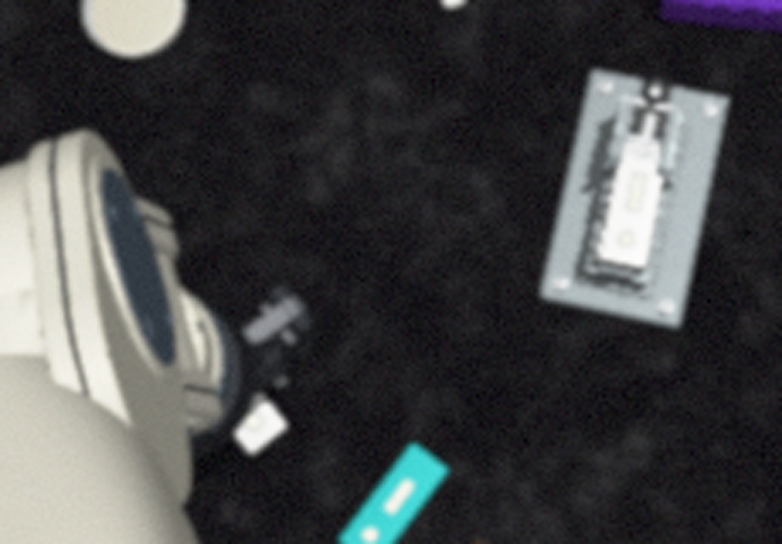

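```bash
python3 -m crank '.4 4 .11 -.08 -.0035;.4 6 .11 -.08 -.0035;.4 6 .11 -.08 -.0035;.4 6 .11 -.08 -.0035'; python3 - <<'E'
from h import *
print(rel([.4532,.1966,.1765],125.3))
p,d=snap('scene','scene9')
a=cv2.resize(p[230:330,230:350],None,fx=6,fy=6,interpolation=cv2.INTER_CUBIC)
cv2.imwrite('pics/c15.png',a[:,:,::-1])
E
```

```text
clock: 14.1
tool_pos: [0.4529, 0.1969, 0.1923]
tcp_rot: [-0.375, 1.569, 0.244]
contact_force: [-0.4, 0.3, 0.2]
width: 0.0511
(array([ 1.58008182, -0.04350005,  0.0033653 ]), np.float64(0.0022911446454817862), np.float64(-0.13127291844010358), np.float64(125.4312729184401))
```

View pics/c15.png

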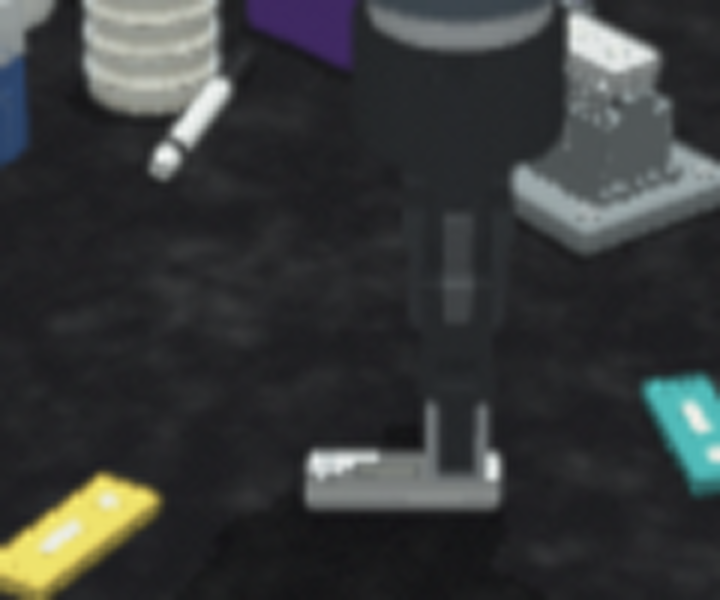

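```bash
python3 -m crank '0.4 1 -.04 0 0;0.4 1.55 -.04 0 0;0.4 1.55 -.04 0 0;1 1.55 -.04 0 0;1 1.55 -.04 0 0;1 1.55 -.04 0 0;1 1.55 -.04 0 0;1 1.55 -.04 0 0' 60; python3 - <<'E'
from h import *
p,R,s=tool(); print(p,s['contact_force'],s['torque'],s['width'],R.round(4))
E
python3 -m crank '1 -1 0 0 0;1 -5 0 0 0;1 -10 0 0 0;1 -10 0 0 0;1 -10 0 0 0;1 -10 0 0 0'; python3 - <<'E'
from h import *
p,R,s=tool(); print(p,s['contact_force'],s['torque'],s['width'])
t=mag(-60,0,0); t[2]=.285; print(rel(t,73.5))
p,d=snap('scene','scene10')
a=cv2.resize(p[180:330,230:350],None,fx=4,fy=4,interpolation=cv2.INTER_CUBIC)
cv2.imwrite('pics/c16.png',a[:,:,::-1])
E
```

```text
clock: 15.15
tool_pos: [0.4525, 0.1967, 0.1761]
tcp_rot: [-0.393, 1.57, 0.226]
contact_force: [-1.6, -0.5, 5.3]
width: 0.0235
[0.4525194  0.19673579 0.17606083] [-1.59664373 -0.51806764  5.32601812] [-0.01825976  0.35734096  0.01268298] 0.02348511857635727 [[ 6.000e-04 -5.805e-01  8.143e-01]
 [ 1.000e-04  8.143e-01  5.805e-01]
 [-1.000e+00 -2.000e-04  6.000e-04]]
clock: 15.9
tool_pos: [0.4521, 0.1966, 0.2746]
tcp_rot: [2.76, 1.569, -2.904]
contact_force: [-0.1, -0.4, -0.2]
width: 0.0237
[0.45213294 0.19658593 0.274632  ] [-0.08248484 -0.39938495 -0.17114061] [-0.02439362  0.00227039 -0.01367386] 0.023661472985820203
(array([ -1.03807894, -20.97856054,  -7.7219612 ]), np.float64(0.9072506653144706), np.float64(-51.98163408295515), np.float64(125.48163408295515))
```

View pics/c16.png

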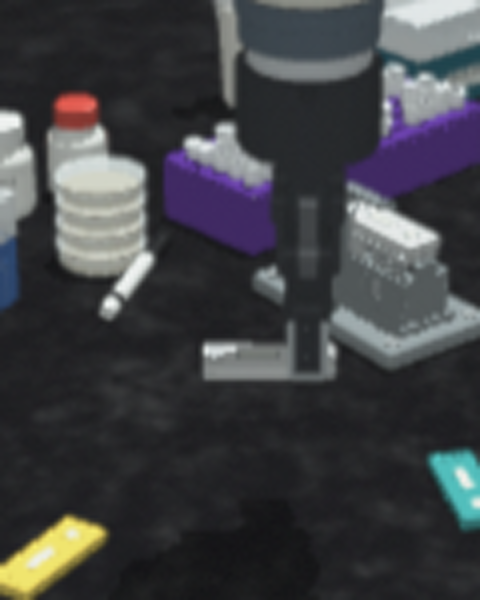

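```bash
python3 -m crank '1 -1.04 -20.98 -7.72 .907;1 -1.04 -20.98 -7.72 .907;1 -1.04 -20.98 -7.72 .907;1 -1.04 -20.98 -7.72 .907;1 -1.04 -20.98 -7.72 .907;1 -1.04 -20.98 -7.72 .907;1 -1.04 -20.98 -7.72 .907;1 -1.04 -20.98 -7.72 .907;1 -1.04 -20.98 -7.72 .907;1 -1.04 -20.98 -7.72 .907'; python3 st.py; python3 - <<'E'
from h import *
t=mag(-56,0,0); t[2]=.252; print(rel(t,73.5))
snap('scene','scene11'); overlay('scene11','scene',(280,190,370,280),8,'c17',zg=.1761)
E
```

```text
clock: 17.2
tool_pos: [0.5114, -0.0187, 0.286]
tcp_rot: [-0.408, 1.571, -0.695]
contact_force: [0.7, -0.0, -0.6]
width: 0.0236
tcp mag x -59.8 y 0.4 z 286.0  F along 0.7 lat 0.2 up -0.6  w 23.6 jaw 73.57 tau [-0.02  0.01 -0.05]
(array([ 3.40266722, -0.04180769,  0.37686155]), np.float64(0.0011992814277123997), np.float64(-0.06871376425634423), np.float64(73.56871376425634))
centre in mag [np.float64(-41.750973541279336), np.float64(0.355667391453523), np.float64(113.93191617698625)]
```

View pics/c17.png

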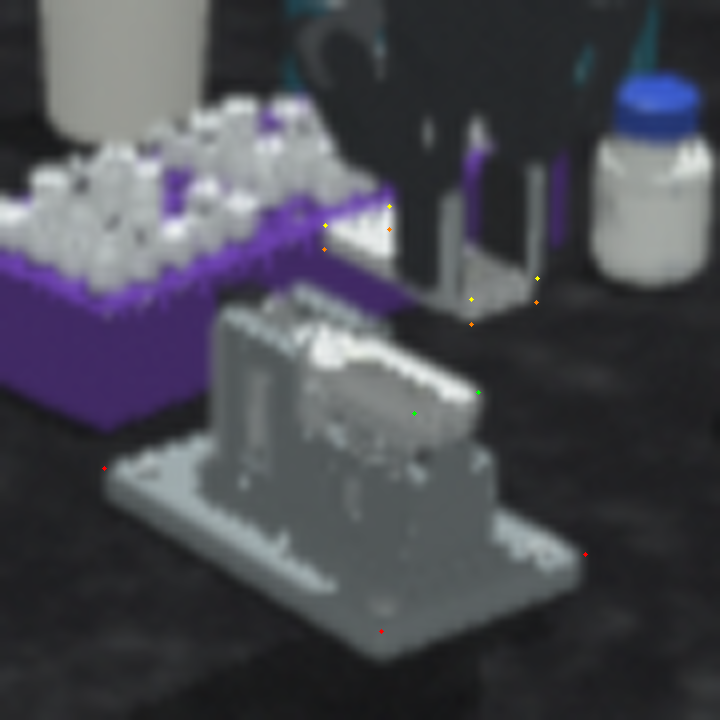

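```bash
python3 -m crank '1 1.7 -.04 .37 0;1 3.4 -.04 .37 0;1 3.4 -.04 .37 0;1 3.4 -.04 .37 0;1 3.4 -.04 .37 0'; python3 st.py; python3 -c "
from h import *
t=mag(-56,0,0); t[2]=.2361; print(rel(t,73.5))"
```

```text
clock: 17.88
tool_pos: [0.515, -0.0204, 0.2527]
tcp_rot: [0.073, 1.57, -0.215]
contact_force: [0.1, 0.7, 0.4]
width: 0.0235
tcp mag x -55.8 y -0.2 z 252.7  F along -0.1 lat 0.7 up 0.4  w 23.5 jaw 73.52 tau [-0.03  0.01  0.01]
(array([ 1.66243563,  0.01697896, -0.0213433 ]), np.float64(0.0003686010510550722), np.float64(-0.021119284549541817), np.float64(73.52111928454954))
```

```bash
python3 -m crank '1 .4 .02 -.02 0;1 .7 .02 -.02 0;1 1.0 .02 -.02 0;1 1.0 .02 -.02 0'; python3 st.py;  python3 -m crank '1 .2 0 0 0;1 .4 0 0 0;1 .64 0 0 0;1 .64 0 0 0;1 .64 0 0 0'; python3 st.py; python3 -c "
from h import *
snap('scene','scene12'); overlay('scene12','scene',(280,190,370,280),8,'c18',zg=.1761)"
```

```text
clock: 18.38
tool_pos: [0.5147, -0.0201, 0.242]
tcp_rot: [0.367, 1.571, 0.079]
contact_force: [-0.3, 0.9, 4.5]
width: 0.0236
tcp mag x -56.2 y 0.0 z 242.0  F along -0.5 lat 0.8 up 4.5  w 23.6 jaw 73.52 tau [0.05 0.14 0.03]
clock: 19.0
tool_pos: [0.5147, -0.0201, 0.2358]
tcp_rot: [0.391, 1.571, 0.104]
contact_force: [-0.8, 1.3, 5.0]
width: 0.0236
tcp mag x -56.2 y 0.0 z 235.8  F along -1.2 lat 1.0 up 5.0  w 23.6 jaw 73.52 tau [0.07 0.29 0.01]
centre in mag [np.float64(-38.20092637915337), np.float64(-0.012419318234463794), np.float64(63.680705504054465)]
```

View pics/c18.png

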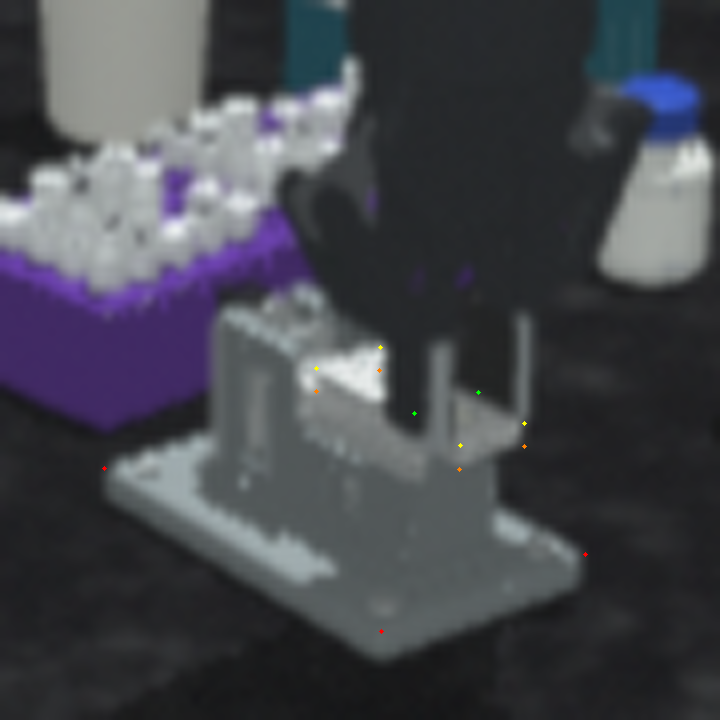

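```bash
python3 -m crank '1 -.02 0 .2 0;1 -.02 0 .4 0;1 -.02 0 .6 0;1 -.02 0 .6 0'; python3 st.py;  python3 -m crank '1 0 0 .2 0;1 0 0 .4 0;1 0 0 .6 0;1 0 0 .6 0'; python3 st.py;  python3 -m crank '1 0 0 .2 0;1 0 0 .4 0;1 0 0 .6 0;1 0 0 .6 0'; python3 st.py
```

```text
clock: 19.55
tool_pos: [0.5203, -0.0218, 0.2358]
tcp_rot: [3.098, 1.57, 2.811]
contact_force: [-2.6, 0.8, 5.3]
width: 0.0236
tcp mag x -50.3 y -0.0 z 235.8  F along -2.7 lat 0.0 up 5.3  w 23.6 jaw 73.52 tau [0.19 0.45 0.02]
clock: 20.05
tool_pos: [0.5261, -0.0235, 0.2358]
tcp_rot: [3.109, 1.57, 2.821]
contact_force: [-2.6, 1.5, 4.5]
width: 0.0235
tcp mag x -44.3 y -0.0 z 235.8  F along -2.9 lat 0.7 up 4.5  w 23.5 jaw 73.52 tau [0.18 0.46 0.03]
clock: 20.55
tool_pos: [0.5318, -0.0252, 0.2358]
tcp_rot: [3.108, 1.57, 2.82]
contact_force: [-1.4, 0.9, 4.4]
width: 0.0231
tcp mag x -38.3 y -0.0 z 235.8  F along -1.6 lat 0.5 up 4.4  w 23.1 jaw 73.52 tau [ 0.19  0.48 -0.  ]
```

```bash
python3 -m crank '1 0 0 .1 0;1 0 0 .2 0;1 0 0 .2 0'; python3 st.py;  python3 -m crank '1 0 0 .05 0;1 0 0 .1 0;1 0 0 .1 0'; python3 st.py
```

```text
clock: 20.92
tool_pos: [0.5336, -0.0257, 0.2358]
tcp_rot: [3.118, 1.57, 2.83]
contact_force: [-3.7, 0.8, 6.5]
width: 0.0239
tcp mag x -36.5 y -0.0 z 235.8  F along -3.8 lat -0.2 up 6.5  w 23.9 jaw 73.52 tau [0.24 0.62 0.  ]
clock: 21.3
tool_pos: [0.534, -0.0258, 0.2356]
tcp_rot: [-3.126, 1.568, 2.869]
contact_force: [-7.2, 1.8, 7.1]
width: 0.0234
tcp mag x -36.1 y -0.0 z 235.6  F along -7.4 lat -0.3 up 7.1  w 23.4 jaw 73.52 tau [ 0.39  1.29 -0.03]
```

```bash
python3 -m crank '1 0 0 .05 0;1 0 0 .05 0'; python3 st.py;  python3 -m crank '1 0 0 .05 0;1 0 0 .05 0'; python3 st.py
```

```text
clock: 21.55
tool_pos: [0.5342, -0.0258, 0.2355]
tcp_rot: [-3.139, 1.567, 2.856]
contact_force: [-7.7, 2.6, 7.5]
width: 0.0238
tcp mag x -35.9 y 0.0 z 235.5  F along -8.1 lat 0.3 up 7.5  w 23.8 jaw 73.53 tau [0.5  1.62 0.03]
clock: 21.8
tool_pos: [0.5343, -0.0259, 0.2354]
tcp_rot: [-3.119, 1.566, 2.877]
contact_force: [-10.7, 3.3, 9.2]
width: 0.0237
tcp mag x -35.7 y 0.0 z 235.4  F along -11.2 lat 0.1 up 9.2  w 23.7 jaw 73.53 tau [ 0.55  1.89 -0.06]
```

```bash
python3 -m crank '1 -.08 0 -.05 0;1 -.17 0 -.05 0;1 -.17 0 -.05 0'; python3 st.py; python3 -m crank '.5 0 0 -.05 0;.5 0 0 -.05 0;.5 0 0 -.05 0;.5 0 0 -.05 0;.5 -2 0 -.05 0;.5 -6 0 -.05 0;.5 -9 0 -5 0;.5 -9 0 -10 0;.5 -9 0 -10 0;.5 -9 0 -10 0'; python3 st.py
python3 - <<'E'
from h import *
p,d=snap('scene','scene13'); 
a=cv2.resize(p[205:285,285:365],None,fx=7,fy=7,interpolation=cv2.INTER_CUBIC)
cv2.imwrite('pics/c19.png',a[:,:,::-1])
E
```

```text
clock: 22.18
tool_pos: [0.5342, -0.0259, 0.2368]
tcp_rot: [-3.134, 1.567, 2.862]
contact_force: [-6.1, 2.1, 3.4]
width: 0.0237
tcp mag x -35.8 y 0.0 z 236.8  F along -6.4 lat 0.3 up 3.4  w 23.7 jaw 73.52 tau [0.47 1.31 0.01]
clock: 23.42
tool_pos: [0.4398, 0.0021, 0.3279]
tcp_rot: [0.075, 1.569, -0.213]
contact_force: [-0.3, -0.2, -0.1]
width: 0.0427
tcp mag x -134.3 y 0.1 z 327.9  F along -0.2 lat -0.2 up -0.1  w 42.7 jaw 73.52 tau [ 0.   -0.02 -0.01]
```

View pics/c19.png

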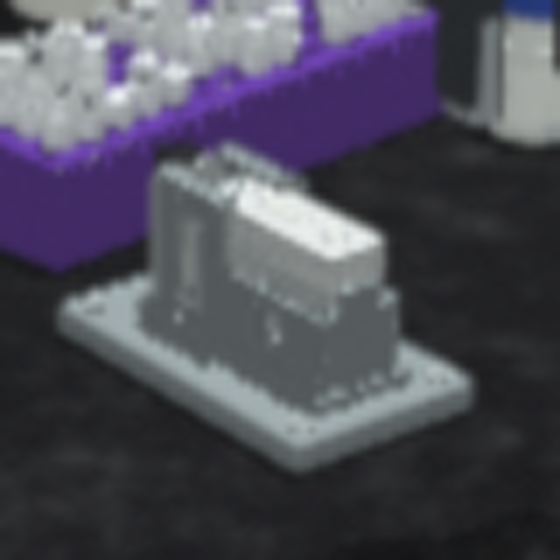

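```bash
python3 -m crank '.5 -3 18 0 0;.5 -3 18 0 0;.5 -3 18 0 0;.5 -3 18 0 0;.5 -3 18 0 0;.5 -3 18 0 0'; python3 - <<'E'
from h import *
snap('top','top14'); snap('scene','scene14')
A=load('top8')[0][200:300,290:365]; B=load('top14')[0][200:300,290:365]
a=np.hstack([cv2.resize(i,None,fx=5,fy=5,interpolation=cv2.INTER_CUBIC) for i in(A,B)])
cv2.imwrite('pics/c20.png',a[:,:,::-1])
A=load('scene7')[0][215:265,305:350]; B=load('scene14')[0][215:265,305:350]
a=np.hstack([cv2.resize(i,None,fx=8.5,fy=8.5,interpolation=cv2.INTER_CUBIC) for i in(A,B)])
cv2.imwrite('pics/c21.png',a[:,:,::-1])
E
```

```text
clock: 24.22
tool_pos: [0.4907, 0.1737, 0.357]
tcp_rot: [-2.511, 1.57, -2.8]
contact_force: [-0.2, -1.2, -0.9]
width: 0.0427
```

View pics/c20.png

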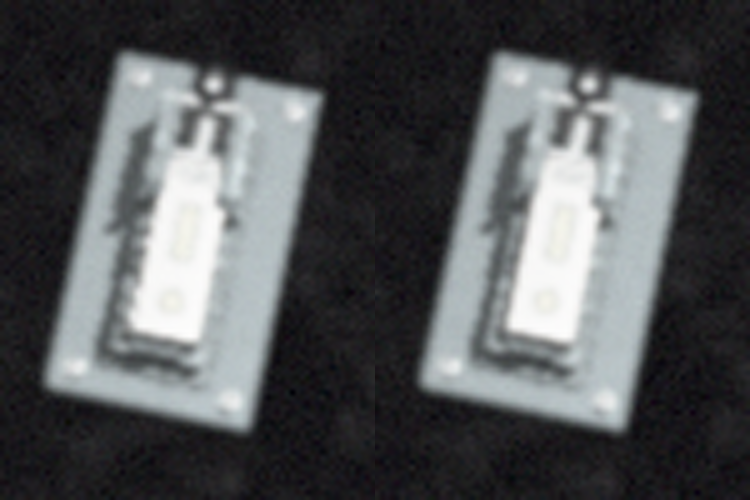

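View pics/c21.png

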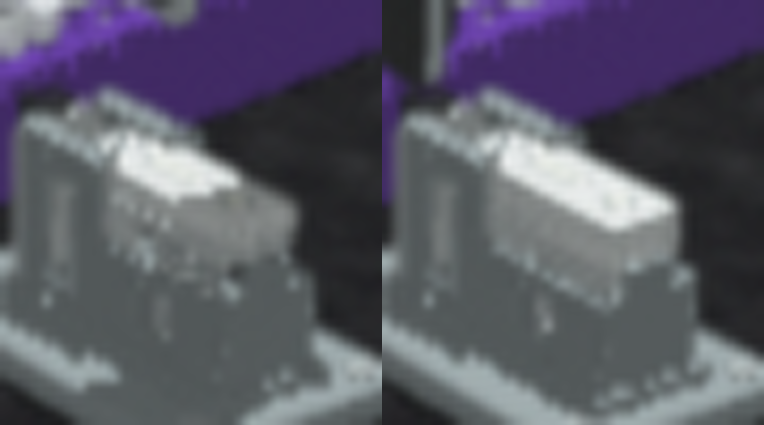

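```bash
python3 - <<'E'
from h import *
u=np.array([np.cos(YAW),np.sin(YAW),0]);v=np.array([-u[1],u[0],0])
for tag in('top8','top14'):
    g=cv2.GaussianBlur(cv2.cvtColor(load(tag)[0],cv2.COLOR_RGB2GRAY).astype(np.float32),(0,0),.8)
    out=[]
    for y in np.arange(-9,9.1,1):
        xs=np.arange(-62,-40,.2); q=np.array([proj('top',mag(x,y,70)) for x in xs],np.float32)
        val=cv2.remap(g,q[:,0][None].copy(),q[:,1][None].copy(),cv2.INTER_CUBIC)[0]
        # half level crossing
        h=(val[-20:].mean()+60)/2+20; k=np.where(val<150)[0].max(); out.append(xs[k])
    print(tag,'front end x',np.round(out,1),np.mean(out))
    # lateral edges at x=-45..-20
    L=[];Rr=[]
    for x in np.arange(-42,-5,3):
        ys=np.arange(-20,20,.2); q=np.array([proj('top',mag(x,y,70)) for y in ys],np.float32)
        val=cv2.remap(g,q[:,0][None].copy(),q[:,1][None].copy(),cv2.INTER_CUBIC)[0]
        k=np.where(val>190)[0]; L.append(ys[k.min()]);Rr.append(ys[k.max()])
    print(' right y',np.round(L,1),'left',np.round(Rr,1))
    dd=load(tag)[1]; C=cloud('top',dd); z=[]
    for x in(-45,-35,-25,-15,-5):
        U,V=proj('top',mag(x,0,70)); U,V=int(round(U)),int(round(V)); z.append(np.median(C[V-2:V+3,U-2:U+3,2])*1000)
    print(' top z',np.round(z,1))
E
```

```text
top8 front end x [-52.4 -52.6 -52.6 -52.6 -52.6 -52.6 -52.6 -52.6 -52.6 -52.6 -52.6 -52.6
 -52.4 -52.6 -52.6 -52.6 -52.4 -52.4 -52.2] -52.53684210526302Traceback (most recent call last):
  File "<stdin>", line 15, in <module>
  File "h.py", line 15, in proj
    f,cx,cy,R,t=K(n); q=R@np.array(P,float)+t; return q[0]/q[2]*f+cx,q[1]/q[2]*f+cy
                ~^^^
  File "h.py", line 4, in K
    c=imaging.get_calibration(n); f=240/np.tan(np.radians(c['fov_y'])/2)
ValueError: time passes only in moves, steps and waits
```

```bash
sed -i 's/^def K(n):/import functools\n@functools.lru_cache(None)\ndef K(n):/' h.py; python3 - <<'E'
from h import *
for tag in('top8','top14'):
    g=cv2.GaussianBlur(cv2.cvtColor(load(tag)[0],cv2.COLOR_RGB2GRAY).astype(np.float32),(0,0),.8)
    out=[]
    for y in np.arange(-9,9.1,1):
        xs=np.arange(-62,-40,.2); q=np.array([proj('top',mag(x,y,70)) for x in xs],np.float32)
        val=cv2.remap(g,q[:,0][None].copy(),q[:,1][None].copy(),cv2.INTER_CUBIC)[0]
        k=np.where(val<150)[0].max(); out.append(xs[k])
    print(tag,'front end x',np.round(np.mean(out),2),out[0],out[-1])
    L=[];Rr=[]
    for x in np.arange(-42,-5,3):
        ys=np.arange(-20,20,.2); q=np.array([proj('top',mag(x,y,70)) for y in ys],np.float32)
        val=cv2.remap(g,q[:,0][None].copy(),q[:,1][None].copy(),cv2.INTER_CUBIC)[0]
        k=np.where(val>190)[0]; L.append(ys[k.min()]);Rr.append(ys[k.max()])
    print(' right y',np.round(L,1),'left',np.round(Rr,1))
    C=cloud('top',load(tag)[1]); z=[]
    for x in(-45,-35,-25,-15,-5):
        U,V=proj('top',mag(x,0,70)); U,V=int(round(U)),int(round(V)); z.append(np.median(C[V-2:V+3,U-2:U+3,2])*1000)
    print(' top z',np.round(z,1))
s=manip.observe(); print(s['clock'])
E
```

```text
top8 front end x -52.54 -52.399999999999864 -52.19999999999986
 right y [-17.  -17.2 -18.  -17.4 -17.2 -17.  -16.6 -17.2 -18.6 -17.2 -16.8 -17.
 -15. ] left [12.4 12.4 12.8 12.  11.2 11.6 11.6 11.6 12.2 12.4 11.8 12.4 12. ]
 top z [69.6 70.  69.9 69.2 69.7]
top14 front end x -52.48 -52.399999999999864 -52.19999999999986
 right y [-16.8 -17.  -18.  -17.2 -16.8 -17.  -16.6 -17.  -18.4 -17.  -16.8 -17.
 -15. ] left [11.  11.2 11.4 11.4 11.2 11.4 11.  11.2 11.2 11.2 11.2 11.6 11.2]
 top z [69.5 69.3 69.1 69.5 69.5]
24.325
```

```bash
python3 -c "
from h import *
a=load('top0')[0].astype(int);b=load('top14')[0].astype(int)
print(manip.hand_in())"
```

```text
the job is handed in; nothing more can be done
None
```

View pics/scene14.png

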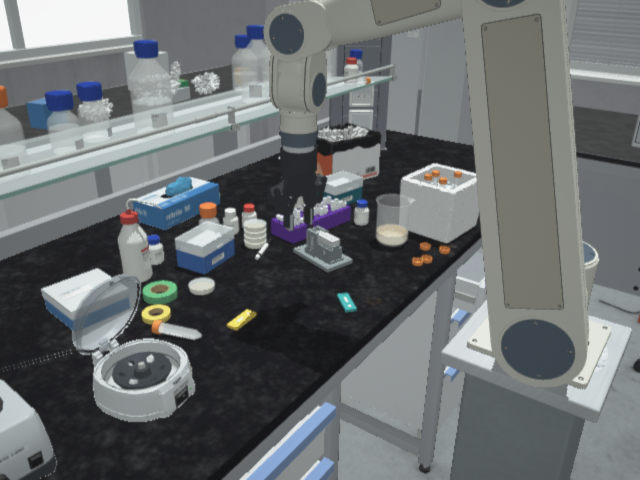

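Both white cassettes are loaded in the magazine, one on top of the other, well towards the mouth. I handed the job in at about 24 s, with the arm clear.

- **Forces:** I pressed each cassette to about 64 mm centre height, slid it under the lips, and felt it bear on the stop. The final push read about 8 N along x for the first and about 11 N for the second, including 1 to 4 N of rub. The 11 N is above the 5 to 8 N suggested for seating but below 15 N. These are end-of-call readings; the peaks in between were not seen.
- **Flush and flat:** In the top view, the mouth ends of the first and second cassettes read x = -52.5 mm, within 0.1 mm of each other. Both tops read 69 to 70 mm along their length. The lower cassette is mostly hidden now, so its flushness rests on its earlier position and on having been pushed towards the stop, not on a direct look.
- **What disagreed:**
  - The second contact came 1.7 mm earlier in tool position than the first, which I put down to a slightly different grip point; the image measurement shows no gap.
  - The image edge at -52.5 mm would put the stop about 1.5 mm in front of its stated range. By feel it is at about 19 mm, so I take this as calibration and edge bias.
  - The grip width read about 24 mm on a 26 mm cassette.
- **Bystanders:** By eye in the last scene picture, the beaker, marker pen, petri dish, small bottle and the two coloured look-alikes stand where they were. I did not measure them.

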